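# Stack the top tier on its stall frame

## Task

On this surplus-electronics stall, pick up the empty steel tray with four posts by its carrying bar and stack it on the one of the two lower frames that it fits, the long one, so that all four posts stand fully down in the flared corner cups. Set it down rather than dropping it, and leave the small panel meter lying where it is.

Things in the scene. Friction and masses are not known exactly. Their poses are not given: they have to be found in the camera images.
- tier: Loose top tier, 0.5-0.75 kg: empty grey tray 180 x 120 mm (underside 72, rim 102 mm up) on four 14 mm posts at x +-90, y +-60, with a black carrying bar over its middle: 130 mm long along x, 16 wide, 20 tall, centre 165 mm up, uprights at x +-52. Origin: amid the feet, at foot level; x along the long side, z up, half-turn symmetric. Starts standing, x within 20 deg of pointing away from the robot.
- long_frame: Long lower frame, which the tier fits; fixed. Tray of parts (all below 70 mm) with a flared steel cup on each corner post, axes at x +-90, y +-60 mm. Cups 44 mm wide inside at the mouth (89 mm up), tapering to 21 mm at the floor (59 mm up). Origin: its middle at table height; x along the long side, z up. Seated, the tier's origin is 59 mm above it. Yaw range as the tier's; half-turn symmetric.
- short_frame: The other lower frame, fixed; same make and heights (cup mouths 89 mm above the table) but square: cups at x +-60, y +-60 mm, so the tier does not fit it. Origin: its middle at table height.
- meter: Small black panel meter, 60 x 60 x 36 mm, 150 g, lying loose, white scale up, on the table about 165 mm from the long frame's middle, off its end farthest from the robot. To be left alone. Origin: middle of its underside.

How it is judged:
On the way:
1. the tier is lifted clear of the table (height (world z) of tier above 0.07 m), for 0.1 s.
At the end, for the whole second after the job is handed in: The tier stands on the long frame with its four feet on the floors of the four cups: centred within 12 mm, feet 53 to 67 mm above the table, long sides parallel within 0.12 rad, upright within 0.06 rad, at rest and let go (horizontal distance between tier and long_frame below 0.012 m and z of tier in the frame of long_frame between 0.053 and 0.067 m and angle between the x axis of tier and the x axis of long_frame, either way round below 0.12 rad and angle between tier's own z axis and vertical below 0.06 rad and linear speed of tier below 0.02 m/s); the robot touches nothing.
It fails at once if the tier is dropped onto the long frame (it falls at more than 0.8 m/s close above it, as after 33 mm of free fall) (horizontal distance between tier and long_frame below 0.05 m and z of tier in the frame of long_frame below 0.12 m and linear speed of tier above 0.8 m/s).
It fails at once if the panel meter is pushed more than 25 mm from its place or tipped up (distance of meter from where it was at the start of the episode above 0.025 m or angle between meter's own z axis and vertical above 0.35 rad).
It also fails if it takes over 42 s, if anything falls off the work surface, if the arm or the gripper's body presses on something with over 40 N, if the wrist force passes 120 N, or if a joint passes its speed limit or range.

## Robot

A 6-joint arm with a two-finger parallel gripper is mounted at the origin on the work surface. World frame = base frame: x ahead of the robot, y to its left, z up, the work surface at z = 0. Lengths are in m, angles in rad, forces in N, time in s.
With the tool pointing down it reaches from about 0.425 to 0.95 m from the base axis. Payload 14.7 kg.
Tool frame: the origin (TCP) lies at the centre of the arm's flange, where the gripper is bolted on; the fingertips stand arm.tip_reach ahead of it and the grasp point (between the pads) lies 155 mm ahead of it (arm.tip_reach is the distance from the TCP to the fingertips, in m); z points along the fingers, y is the line along which they close (so a half turn about z gives the same grasp; the last joint's range is limited). The gripper opens to 85 mm and grips with 20 to 120 N. Pads are 22 mm wide; open, the fingers measure 114 mm over their backs; the gripper's body (76 mm by 85 mm) begins 54 mm behind the grasp point. The pads swing forward as they close: fully open they stand 13 mm farther back than shut.
Start: joints at [1.143, 0.48, 1.596, -0, 1.065, -0.047], TCP at [0.242, 0.603, 0.405] pointing down, gripper open.
Joint ranges: [-2.75, 2.75], [-0.82, 2.05], [0.23, 2.67], [-1.56, 4.7], [0.09, 2.69], [-2.92, 2.92]. Speed limits (rad/s): [1.89, 1.89, 2.39, 3.01, 3.01, 3.01].

## Interface

Orientations are given as a unit quaternion [w, x, y, z].
In Python, from workcell import arm gives the robot as it stands. Calls block until the motion is done:
- arm.move_ptp(position, orientation): joint-space move of the TCP to a pose.
- arm.move_straight(position, velocity=0.15, rotation=None): straight line of the TCP; rotation=None keeps the orientation; velocity is the mean speed in m/s.
- arm.goto_joints(angles): joint-space move.
- arm.ungrasp() and arm.grasp(force=None): open the fingers fully, or close them until they stop; force is the grip in N (None keeps the last).
- arm.pause(seconds).
- arm.inverse_kinematics(position, orientation): joint angles nearest the present ones, or None.
- arm.capture(name): name is "scene" or "top" or "wrist"; returns a dict with "color" (384x512x3 uint8, red, green, blue), "depth" (384x512 float32, m along the optical axis (not along the pixel's ray), 0 where there is no reading), "intrinsics" (3x3 intrinsics, pixels), "D" ([k1, k2, p1, p2, k3] as OpenCV has them; the pictures are not rectified), "origin" and "attitude" of the camera in the world; the wrist camera has in their place "hand_eye" (4x4, takes a point from camera to tool coordinates, whose origin is the TCP and whose axes are the flange's). Camera axes: x right, y down, z forward; pixel columns grow to the right and rows downward; lengths in m; the calibration is good to about 2 mm. A picture is of the moment at which its call begins: read the wrist's pose just before it.
A pose or a line that the arm cannot do raises arm.PlanningError and nothing moves.
- arm.close_job(): hands the job in; it is judged then, once.
Trained networks look in a picture, given as the dict that the camera call returned (one of the last four; its "shot" number tells which), for a name from the list of things; names that differ only in an ending like _2 or _b are one class to them, and where a whole thing is asked for, a point or a joint stands for the part that bears it (a point fixed in the world has none). Each returns a list of dicts, best first, with "p" (0 to 1); they miss things now and then, are a little off and sometimes report something else, mostly with a low value. They report only what shows in the picture. A call takes as long as a camera call.
- arm.regions_of(picture, target): "region" (384x512 bool, what is visible of it) and "extent" ([left, top, right, bottom] in pixels, round what is visible of it).
Readings, each from a call of its own:
- arm.get_clock(): time.
- arm.get_joint_pos(): joint angles.
- arm.get_qvel(): joint speeds.
- arm.get_effort(): joint torques, N m.
- arm.get_tool_pos(): TCP position.
- arm.get_tcp_rot(): TCP orientation.
- arm.get_wrist_force(): force on the tool from outside, world axes, zero at the start.
- arm.get_moment(): the same for the moment, N m.
- arm.get_opening(): finger opening in m.
- arm.get_grasp_force(): force on a finger pad.
Only numpy, scipy, OpenCV 4.12 (cv2) and the standard library are available. Lean on these libraries where they do the work, as an engineer would, in place of code of your own. Each camera call takes 0.05 s, during which the arm holds its last target. There are 200 camera calls.

## Working session

There is one attempt and no reset: what is moved stays moved. The work goes in short steps, each a Python script; the robot and the scene stay as the last script left them, time stands still between calls to the robot, and variables do not carry over. Pictures are saved under pics/ and viewed, at most 10 in all, crops included, and the job is handed in when it is done.

```bash
mkdir -p pics; ls; cat > h.py <<'E'
import numpy as np, cv2
from workcell import arm
from scipy.spatial.transform import Rotation as R
def cloud(p, m=None):
    K=np.array(p["intrinsics"]); d=p["depth"]; m=(d>0) if m is None else (m&(d>0))
    v,u=np.nonzero(m); n=cv2.undistortPoints(np.c_[u,v].astype(float).reshape(-1,1,2),K,np.array(p["D"],float)).reshape(-1,2)
    z=d[v,u]; c=np.c_[n*z[:,None],z]
    a=np.array(p["attitude"]); Rm=a if a.shape==(3,3) else R.from_quat(a[[1,2,3,0]]).as_matrix()
    return c@Rm.T+np.array(p["origin"]),(u,v)
E
python3 - <<'E'
from h import *
ims=[]
for n in("scene","top"):
    p=arm.capture(n); ims.append(p["color"]); print(n,p["origin"],p["attitude"])
    np.savez(n+".npz",**{k:v for k,v in p.items()})
    for t in("tier","long_frame","short_frame","meter"):
        for r in arm.regions_of(p,t)[:2]:
            c,_=cloud(p,r["region"]); 
            print(t,round(r["p"],2),r["extent"],len(c),np.percentile(c,[2,50,98],axis=0).round(3).tolist() if len(c) else'')
            np.save(f"{n}_{t}_{round(r['p'],2)}.npy",r["region"])
    cv2.imwrite(f"pics/{n}.png",p["color"][:,:,::-1])
print(arm.tip_reach,arm.get_clock(),arm.get_tcp_rot())
E
```

```text
pics
scene [ 1.09332455 -0.7943908   0.76922314] [-0.42213016  0.86602112  0.23876478 -0.1216755 ]
tier 0.73 [68.7, 197.1, 190.4, 303.1] 5770 [[0.407, -0.393, 0.021], [0.504, -0.323, 0.081], [0.598, -0.248, 0.173]]
long_frame 0.78 [253.7, 94.2, 349.8, 163.7] 2949 [[0.455, 0.212, 0.005], [0.573, 0.272, 0.048], [0.668, 0.377, 0.088]]
short_frame 0.96 [180.6, 144.7, 263.3, 212.0] 3035 [[0.423, -0.089, 0.011], [0.512, -0.016, 0.051], [0.602, 0.093, 0.088]]
meter 0.74 [334.5, 147.3, 365.5, 168.6] 507 [[0.699, 0.25, 0.002], [0.729, 0.264, 0.031], [0.754, 0.309, 0.039]]
meter 0.49 [180.0, 142.3, 265.3, 211.7] 2976 [[0.424, -0.089, 0.012], [0.511, -0.016, 0.05], [0.602, 0.094, 0.088]]
top [0.49493666 0.01268798 0.9649945 ] [ 0.03874547 -0.69859723  0.71367744 -0.03354411]
tier 0.97 [356.6, 189.3, 432.4, 282.9] 4263 [[0.401, -0.385, 0.071], [0.491, -0.313, 0.077], [0.583, -0.248, 0.175]]
tier 0.63 [219.7, 189.2, 310.4, 273.4] 3401 [[0.424, -0.087, 0.014], [0.513, -0.001, 0.057], [0.6, 0.087, 0.089]]
long_frame 0.88 [101.7, 161.9, 176.0, 261.7] 4741 [[0.457, 0.22, 0.013], [0.563, 0.294, 0.045], [0.668, 0.374, 0.088]]
short_frame 0.67 [221.1, 187.8, 306.7, 271.8] 3348 [[0.426, -0.089, 0.014], [0.512, -0.001, 0.057], [0.599, 0.087, 0.088]]
meter 0.8 [139.6, 135.2, 167.1, 164.9] 611 [[0.694, 0.251, 0.009], [0.72, 0.277, 0.033], [0.751, 0.309, 0.038]]
0.1734 0.5 [-7.14296015e-06  1.89248824e-01  9.81929164e-01 -7.23333414e-06]
```

View pics/scene.png

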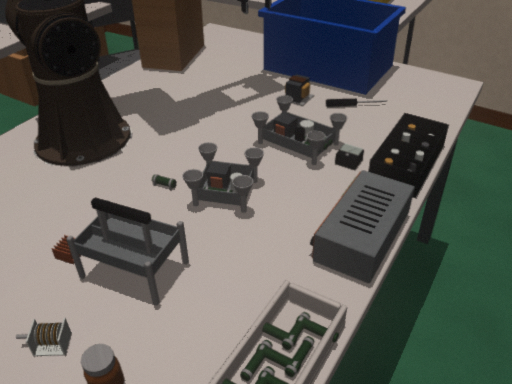

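View pics/top.png

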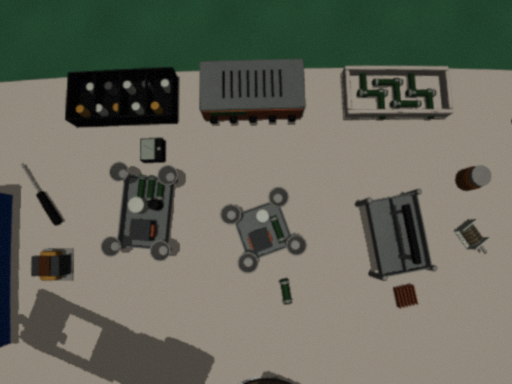

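```bash
cat > fit.py <<'E'
from h import *
import glob
L={k:[] for k in("tier","long")}
def rect(P,n):
    r=cv2.minAreaRect((P[:,:2]*1000).astype(np.float32)); b=cv2.boxPoints(r)
    e0,e1=b[1]-b[0],b[2]-b[1]; e=e0 if np.hypot(*e0)>np.hypot(*e1) else e1
    a=np.arctan2(e[1],e[0]); a=(a+np.pi/2)%np.pi-np.pi/2
    print(n,len(P),"centre",np.round(r[0],1),"size",np.round(r[1],1),"yaw",round(a,4),"z",P[:,2].mean().round(4))
for cam,tf,lf in(("scene","tier_0.73","long_frame_0.78"),("top","tier_0.97","long_frame_0.88")):
    p=dict(np.load(cam+".npz",allow_pickle=True))
    k=np.ones((9,9),np.uint8)
    T,_=cloud(p,cv2.dilate(np.load(f"{cam}_{tf}.npy").astype(np.uint8),k)>0)
    F,_=cloud(p,cv2.dilate(np.load(f"{cam}_{lf}.npy").astype(np.uint8),k)>0)
    rect(T[(T[:,2]>.167)&(T[:,2]<.19)],cam+" bar"); rect(T[(T[:,2]>.095)&(T[:,2]<.108)],cam+" rim")
    rect(F[(F[:,2]>.081)&(F[:,2]<.097)],cam+" mouths")
    q=F[(F[:,2]>.08)&(F[:,2]<.097)]
    _,lab,cen=cv2.kmeans(q[:,:2].astype(np.float32),4,None,(3,100,1e-6),10,2)
    for i in range(4): rect(q[lab[:,0]==i],cam+" cup")
E
python3 fit.py
```

```text
scene bar 440 centre [ 495.1 -317.3] size [127.9  19. ] yaw 0.1703 z 0.1718
scene rim 785 centre [ 497.  -319.8] size [191.2 129.5] yaw 0.1576 z 0.099
scene mouths 359 centre [563. 294.] size [171.1 230.1] yaw -0.0797 z 0.0856
scene cup 84 centre [480.3 362.5] size [47.5 46.7] yaw 1.4683 z 0.0848
scene cup 117 centre [646.9 226.8] size [48.2 50.5] yaw -0.461 z 0.0853
scene cup 108 centre [467.  244.6] size [47.1 53.6] yaw -0.9133 z 0.0853
scene cup 92 centre [658.5 344.8] size [48.5 48.5] yaw 1.2818 z 0.0848
top bar 478 centre [ 492.8 -317.6] size [127.5  18.2] yaw 0.1493 z 0.1735
top rim 635 centre [ 492.5 -316.3] size [190.3 127.3] yaw 0.1475 z 0.1003
top mouths 496 centre [562.9 292.4] size [168.  229.1] yaw -0.0948 z 0.0861
top cup 140 centre [467.9 241.9] size [46.  46.7] yaw -0.0173 z 0.086
top cup 129 centre [657.4 344.5] size [47.8 47.8] yaw 0.5841 z 0.0856
top cup 124 centre [478.6 360.5] size [48.5 47.3] yaw 1.5576 z 0.0857
top cup 135 centre [645.2 224.9] size [48.6 47.3] yaw 0.7733 z 0.0857
```

The scene image shows the tier at about (125,240), the short frame at (225,178), the long frame at (300,125) and the meter at (350,156). In the top view they are at (398,233), (262,228), (145,212) and (152,150). The network masks match, and so do the sizes: bar 128×18 mm, cups 180×120 mm apart. The rim reads 0.100 m and the mouths 0.086 m, both where they should be. The top detector's second tier hit (p 0.63) is really the short frame, so I'm ignoring it.

```bash
cat >> h.py <<'E'
T0,TY=np.array([.494,-.3175]),.155
F0,FY=np.array([.563,.2935]),-.095
def q(yaw,s=-1):
    y=s*np.array([-np.sin(yaw),np.cos(yaw),0]); z=np.array([0,0,-1.]); x=np.cross(y,z)
    a=R.from_matrix(np.c_[x,y,z]).as_quat(); return [float(i) for i in a[[3,0,1,2]]]
E
python3 - <<'E'
from h import *
for s in(1,-1): print(s,np.round(arm.inverse_kinematics([*T0,.42],q(TY,s)),2),np.round(arm.inverse_kinematics([*F0,.45],q(FY,s)),2))
s=-1
arm.move_ptp([*T0,.40],q(TY,s)); print(arm.get_clock())
arm.move_straight([*T0,.322],velocity=.1)
print(arm.get_tool_pos(),arm.get_wrist_force())
arm.grasp(80); print(arm.get_clock(),arm.get_opening(),arm.get_grasp_force())
arm.move_straight([*T0,.46],velocity=.1)
print(arm.get_clock(),arm.get_opening(),arm.get_wrist_force(),arm.get_tool_pos())
cv2.imwrite("pics/lift.png",arm.capture("scene")["color"][:,:,::-1])
E
```

```text
1 [-0.62  0.38  1.73 -0.    1.04 -2.35] [ 0.43  0.42  1.58 -0.    1.14 -1.04]
-1 [-0.62  0.38  1.73 -0.    1.04  0.79] [ 0.43  0.42  1.58 -0.    1.14  2.1 ]
3.8333
[ 0.4942032  -0.31764507  0.32250636] [ 0.36118929  0.15256054 -0.60756895]
5.4083 0.01481894532486872 78.17232370376587
6.9417 0.013899566399207025 [ 0.39035025  1.02664928 -3.89257828] [ 0.49387737 -0.3174029   0.45931578]
```

View pics/lift.png

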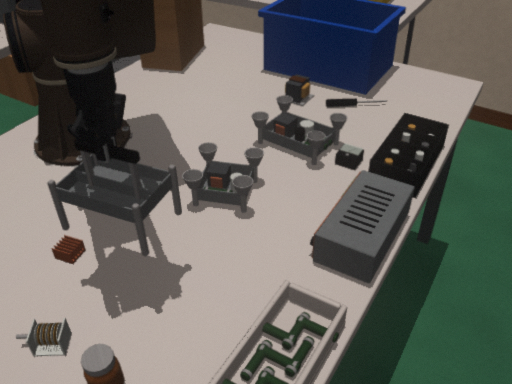

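The tier is lifted (feet at about (60,230), (140,250) and (178,212)) and held near mid-bar. Next I carry it over the long frame and measure the held tier before lowering.

```bash
cat >> h.py <<'E'
def hold(p):
    P=[]
    r=arm.regions_of(p,"tier")
    for x in r[:1]:
        c,_=cloud(p,x["region"]); t=arm.get_tool_pos(); zo=t[2]-.322
        c=c[(np.hypot(c[:,0]-t[0],c[:,1]-t[1])<.14)]
        c=c[(c[:,2]>.085+zo)&(c[:,2]<.12+zo)]   # rim incl. tilt
        rr=cv2.minAreaRect((c[:,:2]*1000).astype(np.float32)); 
        b=cv2.boxPoints(rr); e=max((b[1]-b[0],b[2]-b[1]),key=np.linalg.norm); a=np.arctan(e[1]/e[0])
        k=np.linalg.lstsq(np.c_[c[:,:2]-t[:2],np.ones(len(c))],c[:,2],rcond=None)[0]
        print("p",round(x["p"],2),x["extent"],len(c),"rim centre",np.round(rr[0],1),np.round(rr[1],1),"yaw",round(float(a),3),"slope",k.round(3),"expect z",.1+zo)
E
python3 - <<'E'
from h import *
arm.move_straight([*F0,.48],velocity=.16,rotation=q(FY))
arm.pause(.3)
print(arm.get_clock(),arm.get_opening(),arm.get_tool_pos(),arm.get_grasp_force(),arm.get_wrist_force())
for n in("scene","top"):
    p=arm.capture(n); hold(p); cv2.imwrite(f"pics/over_{n}.png",p["color"][:,:,::-1])
    np.savez("over_"+n+".npz",**p)
E
```

```text
11.2833 0.014669079261205323 [0.56300667 0.29344308 0.48000355] 77.99285173416138 [ 0.04644457 -0.18387988 -5.2492486 ]
p 0.59 [258.9, 23.8, 346.5, 109.1] 1419 rim centre [564.9 291.5] [136.2 192.2] yaw -0.104 slope [ 0.007 -0.003  0.253] expect z 0.25799269672541747
p 0.79 [72.2, 153.5, 159.6, 260.5] 1466 rim centre [561.9 291.4] [133.9 191.6] yaw -0.101 slope [-0.003 -0.004  0.256] expect z 0.25800367197339447
```

View pics/over_scene.png

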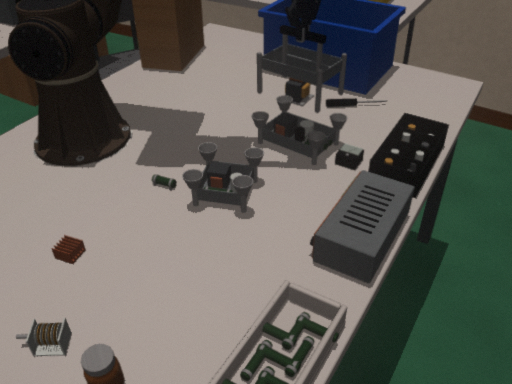

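View pics/over_top.png

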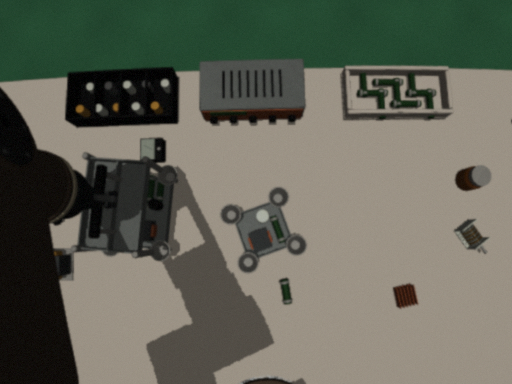

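The held tier is over the long frame (scene view: tray at (302,62), cups at (300,125)). It is level to 0.007, centred within 2 mm and has yaw −0.10 against −0.095. Next I lower it slowly, watching the wrist force.

```bash
python3 - <<'E'
from h import *
arm.move_straight([*F0,.410],velocity=.06)
f0=arm.get_wrist_force(); print(f0)
z=.410
while z>.374:
    z-=.003; arm.move_straight([*F0,z],velocity=.03)
    f=arm.get_wrist_force(); print(round(z,3),np.round(f-f0,1))
    if f[2]-f0[2]>5 and z<.392: break
    if np.linalg.norm(f-f0)>25: break
print(arm.get_clock(),arm.get_tool_pos(),arm.get_opening())
p=arm.capture("scene"); hold(p); cv2.imwrite("pics/down.png",p["color"][60:200,220:400,::-1].repeat(3,0).repeat(3,1))
E
```

```text
[-0.71459544 -0.26830343 -5.6562927 ]
0.407 [1.3 0.8 1.1]
0.404 [ 1.3  0.3 -0.4]
0.401 [ 1.2 -0.5 -0.1]
0.398 [1.  0.3 1.6]
0.395 [-0.5  0.5 -0.4]
0.392 [1.  0.6 0. ]
0.389 [1.2 0.5 0.5]
0.386 [0.6 0.6 0.3]
0.383 [ 1.1 -0.7  0.2]
0.38 [-2.2 -1.  17.3]
15.3 [0.56323679 0.29358517 0.38130778] 0.01473839071081907
p 0.85 [259.7, 62.0, 342.3, 139.9] 1233 rim centre [562.7 292.2] [135.9 195.9] yaw -0.091 slope [ 0.006 -0.011  0.154] expect z 0.15928594514265768
```

View pics/down.png

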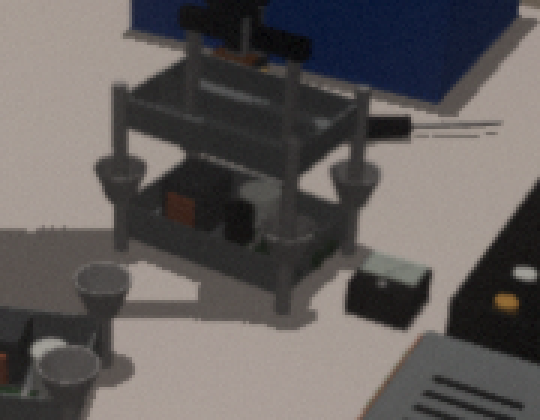

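Contact came at TCP z = 0.381, exactly the seated height. The three visible posts stand in their cups (crop (120,170), (290,235), (355,180)) and the meter hasn't moved. Next I release and withdraw.

```bash
python3 - <<'E'
from h import *
arm.ungrasp(); arm.pause(.3)
t=arm.get_tool_pos(); arm.move_straight([t[0],t[1],.50],velocity=.08)
arm.move_straight([.45,.0,.50],velocity=.2); arm.pause(.3)
print(arm.get_clock(),arm.get_opening())
ims=[]
for n in("scene","top"):
    p=arm.capture(n); ims.append(p["color"][60:260,60:400] if n=="top" else p["color"][40:240,180:400])
    for t in("tier","meter"):
        r=arm.regions_of(p,t)[0]; c,_=cloud(p,r["region"])
        print(n,t,round(r["p"],2),np.median(c,0).round(3))
        if t=="tier":
            for lo,hi in((.224,.25),(.148,.172)):
                d=c[(c[:,2]>lo)&(c[:,2]<hi)]
                if len(d)<20: continue
                rr=cv2.minAreaRect((d[:,:2]*1000).astype(np.float32)); b=cv2.boxPoints(rr); e=max((b[1]-b[0],b[2]-b[1]),key=np.linalg.norm)
                k=np.linalg.lstsq(np.c_[d[:,:2]-F0,np.ones(len(d))],d[:,2],rcond=None)[0]
                print(np.round(rr[0],1),np.round(rr[1],1),np.arctan(e[1]/e[0]).round(3),k.round(3))
cv2.imwrite("pics/end.png",cv2.resize(np.hstack(ims)[:,:,::-1],None,fx=1.4,fy=1.4))
E
```

```text
20.0583 0.08536792831881311
scene tier 0.93 [0.569 0.29  0.147]
[565.  290.9] [ 19.4 128.6] -0.103 [0.031 0.297 0.231]
[564.7 291.8] [134.2 196.7] -0.084 [ 0.004 -0.008  0.156]
scene meter 0.9 [0.729 0.263 0.032]
top tier 0.68 [0.561 0.288 0.135]
[562.3 292.5] [ 17.5 127.6] -0.081 [0.016 0.204 0.232]
[562.4 291.8] [133.5 193.5] -0.091 [-0.001 -0.007  0.158]
top meter 0.78 [0.72  0.277 0.033]
```

View pics/end.png

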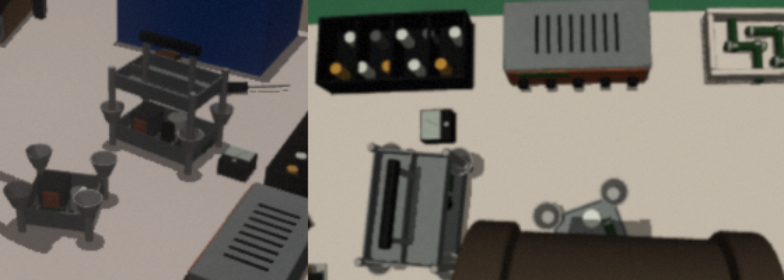

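The tier stands level on the long frame (left view (165,90), right view (415,205)), within 2 mm of centre. The rim reads 0.157 m, about 58 mm above where it began. The meter is where it was and the arm is clear.

```bash
python3 -c "
from workcell import arm
print(arm.close_job())"
```

```text
the job is handed in; nothing more can be done
None
```

The tier is seated in the long frame's four cups, about 2 mm off centre and level by the camera, set down gently and let go; the meter is unmoved, and I handed the job in just after 20 s on the robot's clock (no verdict was returned).

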